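# Find the key that locks the sample case

### The job

Secure the grey sample case: first swing the hand turnbutton at one end across the lid, then find out which of the two keys works the cam lock at the other end and use it to give the latch arm its quarter turn across the lid. Finish with both keys lying in the aluminium tray, and leave the clear round dish and the small white jar where they stand.

Things in the scene. Friction and masses are not known exactly. Their poses are not given: they have to be found in the camera images.
- sample_case: closed flat grey case fixed to the bench, 180 (x) x 260 (y) x 64 mm high; origin at the centre of its underside, axes along its sides, x pointing away from the robot. An aluminium lid panel (2 mm proud) covers the middle of its top, y from -68 to +68 mm. At the -y end is the key-operated latch, at the +y end the hand turnbutton.
- lock_mouth (a point): centre of the lock's round vertical keyhole in the case's top face (64 mm above the bench), 100 mm from the case's centre towards its -y; axes as the case's. Hole 21 mm in diameter with a 3 mm chamfer. A key goes in tip down. Either key can be the right one: a ward inside differs from time to time, and only trying tells.
- lock_ward (a point): on the keyhole's axis, 22 mm below lock_mouth. The wrong key's tip stops here on the ward, and the key turns idly, moving nothing; the right key goes on down past it.
- lock_full (a point): on the keyhole's axis, 35 mm below lock_mouth: the right key's tip stops here. From 26 mm below lock_mouth its tip is in a slot of the latch (21 x 7 mm, 2 mm chamfer) that lies along the latch arm, so the key must go in with its width along the arm; turned there it carries the latch along. It can be drawn straight up at any angle.
- latch (a joint): angle of the steel latch arm about the keyhole's axis, rad: 0 = arm along the case's -x, beside the lid; grows clockwise from above to its stop at 1.45, arm across the lid nearly along +y. Starts at 0 to 0.15, stays as left (friction 0.04 N m); the key has up to 0.2 rad play. Arm 14 wide, 48 long from the axis, top 8 mm above lock_mouth; hub ring of radii 12 and 18 mm, 5 high, round the mouth.
- turnbutton (a joint): angle of the turnbutton, rad: at 0 its arm points along the case's -x, beside the lid; it grows counter-clockwise seen from above, to its stop at 1.55, where the arm points along the case's -y across the lid. Starts at 0 to 0.25; stays where it is left (friction 0.06 N m).
- turnbutton_pivot (a point): the vertical axis of the turnbutton in the case's top face, 100 mm from the case's centre towards its +y.
- turnbutton_knob (a point): middle of the black upright knob on the turnbutton's arm, 36 mm from the pivot: a cylinder 16 mm in diameter, from 8 to 30 mm above the case's top; this point is 22 mm above the case's top.
- key_tongue: flat steel key, upright in one of the stand's two slots at the start (which one varies). Origin: middle of the tip end; z from tip to bow, x along its width, y through its thickness. Blade 18 wide x 5 thick, z=0 to 54 mm; black bow 34 x 10, z=52 to 82 mm. Half a turn about z changes nothing. 40 g. Its last 13 mm is one middle tongue 9 mm wide.
- key_tongue_bow (a point): centre of that key's bow, 67 mm from the tip end along z.
- key_fork: flat steel key, upright in one of the stand's two slots at the start (which one varies). Origin: middle of the tip end; z from tip to bow, x along its width, y through its thickness. Blade 18 wide x 5 thick, z=0 to 54 mm; black bow 34 x 10, z=52 to 82 mm. Half a turn about z changes nothing. 40 g. Its last 13 mm is a fork: two 4.5 mm prongs, 9 mm gap.
- key_fork_bow (a point): centre of that key's bow, 67 mm from the tip end along z.
- key_stand: white plastic block fixed to the bench, 130 (x) x 60 (y) x 35 mm high, to the robot's left or right; origin at the centre of its underside. Two slots through it, 20 (x) x 7 (y) mm, at x=-30 and x=+30 mm, hold the keys, whose tips rest on the bench (z=0) and whose widths lie along the stand's x.
- tray: open shallow aluminium tray fixed to the bench on the other side of the case from the key stand, 170 (x) x 200 (y) x 24 mm high outside, walls 3 mm, floor about 3 mm, roomy enough for both keys lying flat (a key set down upright may stay standing); origin at the centre of its underside.
- dish: clear round dish, 90 mm in diameter, 30 mm high; origin at the centre of its underside. To be left where it stands.
- white_jar: white plastic jar, 56 mm in diameter, 60 mm high, upright; origin at the centre of its underside. To be left where it stands.
There are look-alikes about, which are no part of the job. Leave any blue or yellow look-alike of the key_tongue alone.

How it is judged:
By the outcome, as a careful person would: the job done as asked, in the order asked, and still so for the second after the job is handed in, with the robot touching nothing.
It also fails if it takes over 72 s, if anything falls off the work surface, if the arm or the gripper's body presses on something with over 40 N, if the wrist force passes 120 N, or if a joint passes its speed limit or range.

### The arm

A 7-joint arm with a two-finger parallel gripper is mounted at the origin on the work surface. World frame = base frame: x ahead of the robot, y to its left, z up, the work surface at z = 0. Lengths are in m, angles in rad, forces in N, time in s.
With the tool pointing down it reaches from about 0.425 to 0.875 m from the base axis. Payload 9.9 kg.
Tool frame: the origin (TCP) lies at the very end of the fingers, on their centre line; the grasp point (between the pads) lies 19 mm behind it; z points along the fingers, y is the line along which they close (so a half turn about z gives the same grasp; the last joint's range is limited). The gripper opens to 85 mm and grips with 20 to 120 N. Pads are 22 mm wide; open, the fingers measure 114 mm over their backs; the gripper's body (76 mm by 85 mm) begins 54 mm behind the grasp point. The pads swing forward as they close: fully open they stand 13 mm farther back than shut.
Start: joints at [1.045, 0.576, 0.025, 1.437, -0.015, 1.129, -0.057], TCP at [0.289, -0.61, 0.231] pointing down, gripper open.
Joint ranges: [-2.76, 2.76], [-0.34, 2.15], [-1.52, 1.57], [0.19, 2.46], [-1.09, 4.23], [0.17, 1.99], [-2.82, 2.82]. Speed limits (rad/s): [2.22, 2.22, 3.01, 3.01, 3.14, 3.14, 3.14].

### API

Orientations are given as a unit quaternion [x, y, z, w].
In Python, from workcell import * gives the robot as it stands.
- The arm moves only by the tool servo_tool, never from a script. Its argument "moves" is a list of rows, each a list of 3 entries, a list of its own where there are three numbers: the turn, a rotation vector about the tool's x, y, z normalised to -1 to 1, where 1 is 360 degrees, then the shift along the tool's x, y, z normalised to -1 to 1, where 1 is 40 cm, then the closure, from -1 (fully open) to 1 (shut). A call has 1 to 10 rows; each row is the pose to reach, as a shift and turn from the pose commanded when the call began, along the tool's axes at that moment, turning the shorter way round; what a row does not reach only later rows make up. A row lasts 1/8 s, in which the tool goes at most 62.5 mm and 10.7 degrees, less where a joint would pass 70% of its speed; a pose out of reach is approached as far as the arm can. A call with a number of a shift or a turn outside -1 to 1 is refused whole. A call with a gripper value outside its range is refused whole. The fingers move at their own pace and stop on an object; "squeeze" is the grip in N (left out, the last holds). Time passes only in rows, so rows that repeat a pose let the fingers close. It gives the time, the measured TCP pose, the force, the opening and the grip force at its end, in the units of the state.
- get_state(): the state, without advancing time (a new reading comes with each control period).
- get_image(name): name is "side" or "top" or "wrist"; returns (picture, depth): 420x560x3 uint8, red, green, blue; 420x560 float32, m along the optical axis (not along the pixel's ray), 0 where there is no reading.
- camera_info(name): a dict with "vfov" (degrees; the focal length in pixels is half the picture's height over the tangent of half this angle, whatever the lens; pixels are square), "cx", "cy" (the principal point, pixels), "eye" and "rotation" of the camera in the world; the wrist camera has in their place "hand_eye" (4x4, takes a point from camera to tool coordinates, whose origin is the TCP and whose axes are the flange's). Camera axes: x right, y up, looking along -z (the intrinsics and any distortion apply to the point x, -y, -z); pixel columns grow to the right and rows downward; lengths in m; the calibration is good to about 2 mm. A picture is of the moment at which its call begins: read the wrist's pose just before it. camera_info takes no time and is no camera call.
- close_job(): hands the job in; it is judged then, once.
Trained networks look in the newest picture that a camera, given by its name, has taken for a name from the list of things; names that differ only in an ending like _2 or _b are one class to them, and where a whole thing is asked for, a point or a joint stands for the part that bears it (a point fixed in the world has none). Each returns a list of dicts, best first, with "confidence" (0 to 1); they miss things now and then, are a little off and sometimes report something else, mostly with a low value. They report only what shows in the picture. A call takes as long as a camera call. They do not tell look-alikes from the thing itself.
- find_in(camera, label): "location" ([column, row] in pixels, amid what is visible of it).
- masks_of(camera, label): "region" (420x560 bool, what is visible of it) and "location" ([column, row] in pixels, amid what is visible of it).
The state is a dict: "t": time; "joints": joint angles; "qvel": joint speeds; "joint_torque": joint torques, N m; "position": TCP position; "eef_rot": TCP orientation; "wrist_force": force on the tool from outside, world axes, zero at the start; "wrist_torque": the same for the moment, N m; "finger_gap": finger opening in m; "gripper_force": force on a finger pad.
Only numpy, scipy, OpenCV 4.12 (cv2) and the standard library are available. Lean on these libraries where they do the work, as an engineer would, in place of code of your own. Each camera call takes 0.05 s, during which the arm holds its last target. There are 200 camera calls.

## Working session

There is one attempt and no reset: what is moved stays moved. The work goes in short steps, Python scripts to look and compute and a tool call to move; the robot and the scene stay as the last step left them, time stands still between calls to the robot, and variables do not carry over. Pictures are saved under pics/ and viewed, at most 12 in all, crops included, and the job is handed in when it is done.

Besides the shell and the picture viewer there is one more tool, called by a JSON object that holds its "api" and its "payload", one argument or row to a line. servo_tool: Moves the arm, as the interface text tells. Scaled input: -1 to 1 covers 40 cm each way for a shift and 360 degrees each way for a turn. Its arguments: {"type":"object","properties":{"moves":{"type":"array","items":{"type":"array"}},"squeeze":{"type":"number"}},"required":["moves"]}

```bash
ls; mkdir -p pics; cat > h.py <<'E'
from workcell import *
import numpy as np, cv2
from scipy.spatial.transform import Rotation as R
def cam(n):
    i=camera_info(n); f=210/np.tan(np.radians(i['vfov'])/2)
    if 'eye' in i: T=np.eye(4);T[:3,:3]=i['rotation'];T[:3,3]=i['eye']
    else:
        s=get_state(); W=np.eye(4);W[:3,:3]=R.from_quat(s['eef_rot']).as_matrix();W[:3,3]=s['position'];T=W@np.array(i['hand_eye'])
    return i,f,T
def cloud(n):
    i,f,T=cam(n); p,d=get_image(n)
    v,u=np.mgrid[:420,:560]
    X=np.stack([(u-i['cx'])/f*d,-(v-i['cy'])/f*d,-d],-1)@T[:3,:3].T+T[:3,3]
    X[d==0]=np.nan
    return p,X
def proj(n,P):
    i,f,T=cam(n); q=(np.atleast_2d(P)-T[:3,3])@T[:3,:3]
    return np.stack([i['cx']-f*q[:,0]/q[:,2],i['cy']+f*q[:,1]/q[:,2]],-1)
def save(p,n): cv2.imwrite('pics/'+n+'.png',cv2.cvtColor(p,cv2.COLOR_RGB2BGR))
E
python3 - <<'E'
from h import *
for n in ['top','side','wrist']:
    print(n,{k:(v if not hasattr(v,'round') else np.round(v,3).tolist()) for k,v in camera_info(n).items()})
pt,X=cloud('top'); ps,Y=cloud('side')
np.savez('c0.npz',pt=pt,X=X,ps=ps,Y=Y)
save(pt,'top0');save(ps,'side0')
for l in ['sample_case','key_stand','tray','dish','white_jar','key_tongue','key_fork','turnbutton_knob','latch','lock_mouth']:
    for c,Z in (('top',X),('side',Y)):
        for r in find_in(c,l)[:3]:
            u,v=np.round(r['location']).astype(int); print(l,c,(u,v),round(r['confidence'],2),np.round(Z[v,u],3))
E
```

```text
pics
top {'vfov': 53.159834687960455, 'cx': 283.99085962240304, 'cy': 207.74293947779265, 'eye': [0.438, 0.051, 1.132], 'rotation': [-0.058, 0.054, 0.706, -0.704]}
side {'vfov': 54.37082900381887, 'cx': 276.70118009559536, 'cy': 207.24517372276165, 'eye': [0.006, 0.659, 0.657], 'rotation': [-0.18, 0.433, 0.818, -0.334]}
wrist {'vfov': 64.68850956140787, 'cx': 278.7335937765012, 'cy': 205.31645084472441, 'hand_eye': [[0.001, 0.95, 0.313, 0.08], [1.0, 0.0, -0.002, -0.0], [-0.002, 0.313, -0.95, -0.142], [0.0, 0.0, 0.0, 1.0]]}Traceback (most recent call last):
  File "<stdin>", line 4, in <module>
  File "h.py", line 11, in cloud
    i,f,T=cam(n); p,d=get_image(n)
          ~~~^^^
  File "h.py", line 6, in cam
    if 'eye' in i: T=np.eye(4);T[:3,:3]=i['rotation'];T[:3,3]=i['eye']
                               ~^^^^^^^
ValueError: could not broadcast input array from shape (4,) into shape (3,3)
```

```bash
sed -i "s/T\[:3,:3\]=i\['rotation'\]/T[:3,:3]=R.from_quat(i['rotation']).as_matrix()/" h.py
python3 - <<'E'
from h import *
pt,X=cloud('top'); ps,Y=cloud('side')
np.savez('c0.npz',pt=pt,X=X,ps=ps,Y=Y)
save(pt,'top0');save(ps,'side0')
for l in ['sample_case','key_stand','tray','dish','white_jar','key_tongue','key_fork','turnbutton_knob','latch']:
    for c,Z in (('top',X),('side',Y)):
        for r in find_in(c,l)[:3]:
            u,v=np.round(r['location']).astype(int); print(l,c,(u,v),round(r['confidence'],2),np.round(Z[v,u],3))
E
```

```text
sample_case top (np.int64(169), np.int64(231)) 0.58 [0.547 0.347 0.082]
sample_case side (np.int64(291), np.int64(222)) 0.78 [0.553 0.059 0.065]
key_stand top (np.int64(174), np.int64(246)) 0.85 [0.513 0.345 0.035]
key_stand side (np.int64(208), np.int64(313)) 0.8 [0.492 0.364 0.034]
key_stand side (np.int64(328), np.int64(197)) 0.71 [ 0.557 -0.09   0.068]
key_stand side (np.int64(272), np.int64(222)) 0.55 [0.577 0.101 0.075]
tray top (np.int64(437), np.int64(247)) 0.94 [ 0.51  -0.351  0.004]
tray side (np.int64(388), np.int64(188)) 0.77 [ 0.52  -0.345 -0.   ]
dish top (np.int64(204), np.int64(166)) 0.61 [0.728 0.274 0.031]
dish side (np.int64(179), np.int64(249)) 0.83 [0.703 0.289 0.03 ]
dish side (np.int64(390), np.int64(189)) 0.52 [ 0.509 -0.337  0.005]
white_jar top (np.int64(396), np.int64(162)) 0.75 [ 0.731 -0.238  0.055]
white_jar top (np.int64(437), np.int64(246)) 0.51 [ 0.512 -0.35   0.007]
white_jar side (np.int64(311), np.int64(165)) 0.85 [ 0.73  -0.223  0.049]
key_tongue top (np.int64(212), np.int64(235)) 0.53 [0.537 0.238 0.082]
key_tongue top (np.int64(170), np.int64(235)) 0.42 [0.537 0.345 0.079]
key_tongue side (np.int64(240), np.int64(265)) 0.8 [0.531 0.245 0.059]
key_tongue side (np.int64(195), np.int64(287)) 0.68 [0.541 0.355 0.064]
key_tongue side (np.int64(146), np.int64(298)) 0.5 [0.569 0.446 0.081]
key_fork side (np.int64(218), np.int64(303)) 0.68 [0.471 0.352 0.069]
turnbutton_knob top (np.int64(268), np.int64(219)) 0.67 [0.578 0.098 0.072]
turnbutton_knob side (np.int64(271), np.int64(224)) 0.55 [0.577 0.104 0.071]
latch top (np.int64(343), np.int64(221)) 0.57 [ 0.577 -0.098  0.033]
latch top (np.int64(304), np.int64(215)) 0.4 [0.589 0.006 0.067]
```

View pics/top0.png

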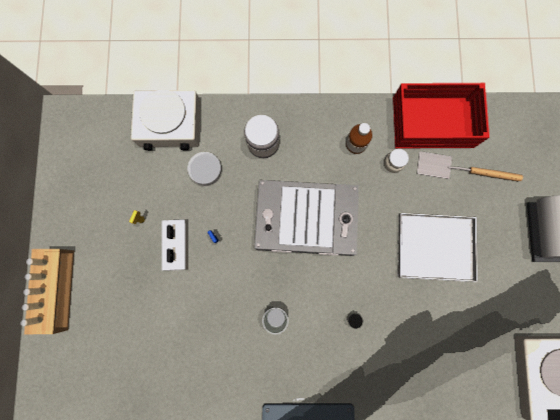

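View pics/side0.png

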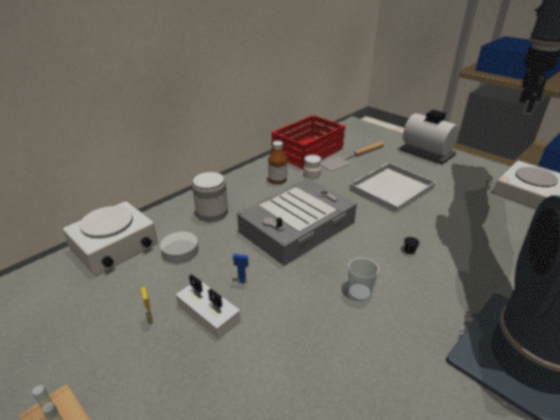

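The top view shows the case at (306,217), with the turnbutton at (268,219) and the lock at (346,219). The stand with two black bows is at (174,246), bows at (170,232) and (171,256), and the tray is at (437,247). The blue look-alike is at (213,236), the yellow one at (137,216), the dish at (204,168) and the jar at (397,160).

```bash
python3 - <<'E'
from h import *
d=np.load('c0.npz');X=d['X'];pt=d['pt']
def rect(m,name):
    P=X[m][:,:2]; c=np.median(P,0); P=P[np.linalg.norm(P-c,axis=1)<.2]
    r=cv2.minAreaRect((P*1000).astype(np.float32)); print(name,len(P),np.round(r[0],1),np.round(r[1],1),round(r[2],2),'z',np.round(np.percentile(X[m][:,2],[5,50,95]),4))
def box(x0,x1,y0,y1,z0,z1): return (X[...,0]>x0)&(X[...,0]<x1)&(X[...,1]>y0)&(X[...,1]<y1)&(X[...,2]>z0)&(X[...,2]<z1)
rect(box(.42,.72,-.12,.16,.055,.078),'case')
rect(box(.42,.62,.3,.4,.028,.045),'stand')
rect(box(.4,.65,-.5,-.22,.015,.035),'tray')
k=box(.42,.62,.3,.4,.06,.1); n,l=cv2.connectedComponents(k.astype(np.uint8))
for i in range(1,n):
    if (l==i).sum()>5: rect((l==i)&box(.42,.62,.3,.4,.074,.1),'bow%d'%i)
rect(box(.5,.57,.21,.26,.02,.1),'blue')
rect(box(.5,.7,.04,.16,.084,.11),'knob')
rect(box(.68,.78,.23,.32,.015,.05),'dish'); rect(box(.68,.78,-.28,-.19,.05,.08),'jar')
rect(box(.42,.48,.03,.13,.03,.2),'beaker');rect(box(.66,.84,.08,.18,.05,.2),'bigjar')
c=pt[170:262,250:362]; save(cv2.resize(c,None,fx=6,fy=6,interpolation=cv2.INTER_CUBIC),'case0')
E
```

```text
case 6733 [585.    3.1] [256.5 183.4] 86.46 z [0.0619 0.0658 0.0702]
stand 970 [517.6 349.3] [130.3  61.5] 2.41 z [0.0324 0.0358 0.0392]
tray 498 [ 510.3 -345.5] [202.4 170.5] 86.51 z [0.0161 0.0234 0.0277]
bow1 62 [547.4 349.9] [31.1 10.4] 2.75 z [0.0761 0.0819 0.0847]
bow2 64 [487.1 347.1] [30.2 11. ] 2.86 z [0.0775 0.0818 0.0851]
blue 72 [534.6 240.2] [33.3 10.2] 31.42 z [0.0594 0.0811 0.0848]
knob 30 [556.2  98.5] [12.8 12.5] 1.24 z [0.0929 0.0947 0.0977]
dish 880 [729.8 275.5] [88.6 98.7] 89.95 z [0.0256 0.0306 0.0344]
jar 286 [ 741.3 -242.5] [46.4 49.6] 44.15 z [0.0554 0.0606 0.064 ]
  return _methods._mean(a, axis=axis, dtype=dtype,
  ret = um.true_divide(
Traceback (most recent call last):
IndexError: index -1 is out of bounds for axis 0 with size 0
```

```bash
cat >> h.py <<'E'
def down(yaw): # tool x along yaw(deg), tool z down
    return R.from_euler('z',yaw,degrees=True)*R.from_euler('x',180,degrees=True)
def rows(wps):
    "wps: (pos, yaw_deg or Rotation)"
    s=get_state(); p0=np.array(s['position']); r0=R.from_quat(s['eef_rot'])
    x=r0.as_matrix()[:,0]; print('t',round(s['t'],2),'now',np.round(p0,4),'yaw',round(np.degrees(np.arctan2(x[1],x[0])),2),'j',np.round(s['joints'],2))
    for p,y in wps:
        r=y if isinstance(y,R) else down(y)
        print(np.round((r0.inv()*r).as_rotvec()/(2*np.pi),4).tolist(),np.round(r0.inv().apply(np.array(p)-p0)/.4,4).tolist())
E
python3 - <<'E'
from h import *
pt=np.load('c0.npz')['pt']
save(cv2.resize(pt[170:262,250:362],None,fx=6,fy=6,interpolation=cv2.INTER_CUBIC),'case0')
s=get_state();print(R.from_quat(s['eef_rot']).as_matrix().round(3))
rows([([.45,-.3,.33],0),([.45,0,.36],0)])
E
```

```text
[[ 0.904  0.428  0.   ]
 [ 0.428 -0.904 -0.   ]
 [ 0.     0.    -1.   ]]
t 1.0 now [ 0.2887 -0.6102  0.2313] yaw 25.32 j [ 1.05  0.58  0.02  1.44 -0.02  1.13 -0.06]
[0.0, -0.0, 0.0703] [0.6962, -0.5286, -0.2467]
[0.0, -0.0, 0.0703] [1.0169, -1.2065, -0.3217]
```

View pics/case0.png

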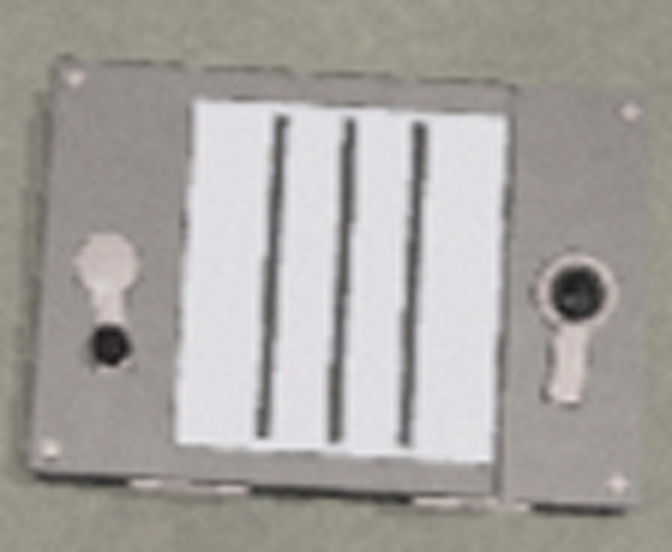

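The turnbutton arm points nearly along -x (its knob is at (108,345)), and the latch hub is at (578,292) with its arm along -x. I'm moving over the case for a close wrist view.

{"api": "servo_tool", "payload": {
  "moves": [
    [[0, 0, 0.03], [0.48, -0.36, -0.16], -1],
    [[0, 0, 0.0703], [0.6962, -0.5286, -0.2467], -1],
    [[0, 0, 0.0703], [0.6962, -0.5286, -0.2467], -1],
    [[0, 0, 0.0703], [0.6962, -0.5286, -0.2467], -1],
    [[0, 0, 0.0703], [0.6962, -0.5286, -0.2467], -1],
    [[0, 0, 0.0703], [0.6962, -0.5286, -0.2467], -1]
  ]
}}

```text
t: 1.75
position: [0.4511, -0.2976, 0.331]
eef_rot: [1.0, 0.001, 0.001, 0.0]
wrist_force: [1.1, -0.5, -0.0]
finger_gap: 0.0853
gripper_force: 0.0
```

```bash
python3 - <<'E'
from h import *
rows([([.64,.0,.33],0)])
E
```

```text
t 1.75 now [ 0.4511 -0.2976  0.331 ] yaw 0.1 j [ 0.43  0.3   0.09  1.63 -0.03  1.21 -1.04]
[0.0, -0.0002, 0.0003] [0.4736, -0.7431, 0.0029]
```

{"api": "servo_tool", "payload": {
  "moves": [
    [[0, 0, 0], [0.4736, -0.7431, 0.0025], -1],
    [[0, 0, 0], [0.4736, -0.7431, 0.0025], -1],
    [[0, 0, 0], [0.4736, -0.7431, 0.0025], -1],
    [[0, 0, 0], [0.4736, -0.7431, 0.0025], -1],
    [[0, 0, 0], [0.4736, -0.7431, 0.0025], -1],
    [[0, 0, 0], [0.4736, -0.7431, 0.0025], -1],
    [[0, 0, 0], [0.4736, -0.7431, 0.0025], -1],
    [[0, 0, 0], [0.4736, -0.7431, 0.0025], -1],
    [[0, 0, 0], [0.4736, -0.7431, 0.0025], -1]
  ]
}}

```text
t: 2.88
position: [0.639, -0.0043, 0.3293]
eef_rot: [1.0, -0.001, 0.0, 0.0]
wrist_force: [-0.4, -0.7, -0.3]
finger_gap: 0.0853
gripper_force: 0.0
```

```bash
cat > case.py <<'E'
from h import *
import sys
s=get_state();print(np.round(s['position'],4),s['t'])
p,X=cloud('wrist'); save(p,sys.argv[1]); np.savez(sys.argv[1]+'.npz',p=p,X=X)
g=cv2.cvtColor(p,cv2.COLOR_RGB2HSV)
# white lid panel at z .066: ray-plane intersection
i,f,T=cam('wrist')
def plane(uv,z):
    uv=np.atleast_2d(uv).astype(float); r=np.stack([(uv[:,0]-i['cx'])/f,-(uv[:,1]-i['cy'])/f,-np.ones(len(uv))],-1)@T[:3,:3].T
    return (T[:3,3]+r*((z-T[2,3])/r[:,2])[:,None])[:,:2]
m=((g[...,2]>170)&(g[...,1]<40)&(abs(X[...,2]-.066)<.012)).astype(np.uint8)
m=cv2.morphologyEx(m,cv2.MORPH_CLOSE,np.ones((21,21)))
n,l,st,c=cv2.connectedComponentsWithStats(m); k=1+np.argmax(st[1:,4])
v,u=np.nonzero(l==k); r=cv2.minAreaRect((plane(np.stack([u,v],1),.066)*1000).astype(np.float32)); print('lid',r)
m=((abs(X[...,2]-.064)<.012)).astype(np.uint8); n,l,st,c=cv2.connectedComponentsWithStats(m); k=1+np.argmax(st[1:,4])
v,u=np.nonzero(l==k); r=cv2.minAreaRect((plane(np.stack([u,v],1),.064)*1000).astype(np.float32)); print('case',r, 'z',np.nanmedian(X[l==k][:,2]))
for z0,z1,nm,zz in ((.085,.1,'knob',.094),):
    v,u=np.nonzero((X[...,2]>z0)&(X[...,2]<z1)&(X[...,1]>0.03)&(X[...,1]<.14)&(X[...,0]>.53)&(X[...,0]<.65)); Q=plane(np.stack([u,v],1),zz); print(nm,len(u),Q.mean(0),(Q.min(0)+Q.max(0))/2)
# dark keyhole
m=((g[...,2]<70)&(X[...,1]<-.07)&(X[...,1]>-.13)&(X[...,0]>.55)&(X[...,0]<.61)).astype(np.uint8)
n,l,st,c=cv2.connectedComponentsWithStats(m)
for k in range(1,n):
    if st[k,4]>60: print('hole',st[k],c[k],plane(c[k],.064),plane(c[k],.069))
E
python3 case.py w1
```

```text
[ 0.639  -0.0043  0.3293] 2.875
lid ((586.20068359375, 63.735355377197266), (154.8427276611328, 87.07081604003906), 5.083680152893066)
case ((586.124267578125, -0.077392578125), (258.3717346191406, 180.71435546875), 86.48008728027344) z 0.06378064944893144
knob 140 [0.55780493 0.09696653] [0.55779969 0.09660848]
hole [345 204  14  12 105] [351.66666667 210.19047619] [[ 0.57877939 -0.09946174]] [[ 0.58050433 -0.09829237]]
```

View pics/w1.png

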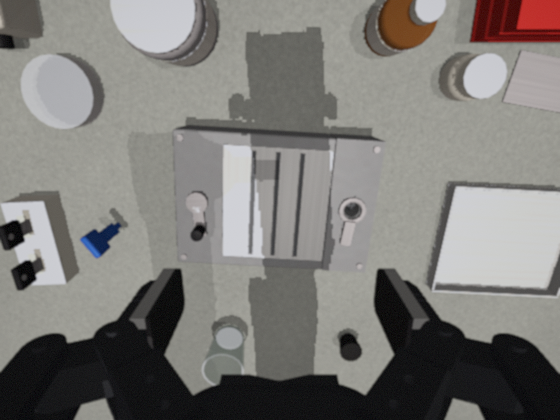

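The wrist view confirms the case pose: the lock is at (351,210), the knob at (198,232) and the pivot at (197,203). Next I grasp the knob.

```bash
python3 - <<'E'
from h import *
rows([([.557,.0975,.15],5),([.557,.0975,.078],5)])
E
```

```text
t 2.92 now [ 0.639  -0.0042  0.3293] yaw -0.11 j [-0.06  0.46 -0.02  1.38  0.01  1.3  -1.65]
[0.0001, -0.0001, -0.0142] [-0.2057, -0.2541, 0.4482]
[0.0001, -0.0001, -0.0142] [-0.2057, -0.2542, 0.6282]
```

{"api": "servo_tool", "payload": {
  "moves": [
    [[0, 0, -0.0142], [-0.2057, -0.2541, 0.3], 0],
    [[0, 0, -0.0142], [-0.2057, -0.2541, 0.4482], 0],
    [[0, 0, -0.0142], [-0.2057, -0.2541, 0.4482], 0],
    [[0, 0, -0.0142], [-0.2057, -0.2541, 0.4482], 0],
    [[0, 0, -0.0142], [-0.2057, -0.2541, 0.55], 0],
    [[0, 0, -0.0142], [-0.2057, -0.2541, 0.6282], 0],
    [[0, 0, -0.0142], [-0.2057, -0.2541, 0.6282], 0],
    [[0, 0, -0.0142], [-0.2057, -0.2541, 0.6282], 1],
    [[0, 0, -0.0142], [-0.2057, -0.2541, 0.6282], 1],
    [[0, 0, -0.0142], [-0.2057, -0.2541, 0.6282], 1]
  ],
  "squeeze": 25
}}

```text
t: 4.18
position: [0.558, 0.0988, 0.0792]
eef_rot: [0.999, 0.044, 0.001, -0.0]
wrist_force: [-0.1, -0.6, 7.7]
finger_gap: 0.0147
gripper_force: 24.8
```

```bash
python3 - <<'E'
from h import *
s=get_state();print(s['finger_gap'],s['gripper_force'],s['wrist_force'])
w=[]
for a in [15,25,35,45,55,65,75,83,86.5]:
    u=np.radians(a+180); w.append(([.5915+.036*np.cos(u),.1005+.036*np.sin(u),.078],a))
rows(w)
E
```

```text
0.014691051773709305 24.79266107082367 [-0.06372403 -0.64091412  7.70453969]
t 4.17 now [0.558  0.0988 0.0792] yaw 5.09 j [-0.22  0.59 -0.06  1.9   0.06  0.65 -1.79]
[0.0, -0.0004, -0.0275] [-0.005, 0.0186, 0.0029]
[0.0, -0.0004, -0.0553] [-0.0009, 0.0337, 0.003]
[0.0001, -0.0004, -0.0831] [0.0057, 0.048, 0.003]
[0.0001, -0.0004, -0.1109] [0.0147, 0.0608, 0.003]
[0.0002, -0.0004, -0.1386] [0.0257, 0.0719, 0.003]
[0.0002, -0.0004, -0.1664] [0.0386, 0.081, 0.003]
[0.0002, -0.0004, -0.1942] [0.0528, 0.0876, 0.0031]
[0.0003, -0.0004, -0.2164] [0.0648, 0.0911, 0.0031]
[0.0003, -0.0004, -0.2261] [0.0703, 0.0921, 0.0031]
```

{"api": "servo_tool", "payload": {
  "moves": [
    [[0, 0, -0.0275], [-0.005, 0.0186, -0.003], 1],
    [[0, 0, -0.0553], [-0.0009, 0.0337, -0.003], 1],
    [[0, 0, -0.0831], [0.0057, 0.048, -0.003], 1],
    [[0, 0, -0.1109], [0.0147, 0.0608, -0.003], 1],
    [[0, 0, -0.1386], [0.0257, 0.0719, -0.003], 1],
    [[0, 0, -0.1664], [0.0386, 0.081, -0.003], 1],
    [[0, 0, -0.1942], [0.0528, 0.0876, -0.003], 1],
    [[0, 0, -0.2164], [0.0648, 0.0911, -0.003], 1],
    [[0, 0, -0.2261], [0.0703, 0.0921, -0.003], 1],
    [[0, 0, -0.2261], [0.0703, 0.0921, -0.003], 1]
  ]
}}

```text
t: 5.42
position: [0.5885, 0.0672, 0.0794]
eef_rot: [0.727, 0.686, 0.001, -0.001]
wrist_force: [-0.3, 6.7, -2.7]
finger_gap: 0.015
gripper_force: 26.6
```

```bash
python3 - <<'E'
from h import *
s=get_state();print(s['finger_gap'],s['gripper_force'],s['wrist_force'],s['wrist_torque'])
rows([([.589,.0645,.079],86),([.585,.06,.2],86)])
E
```

```text
0.015016802998558397 26.626039445400238 [-0.29569262  6.68940902 -2.71343411] [1.5317297  0.11359049 0.10295536]
t 5.42 now [0.5885 0.0672 0.0794] yaw 86.66 j [ 0.11  0.66 -0.48  1.82  0.42  0.76 -0.64]
[0.0001, -0.0005, 0.0018] [-0.0066, 0.0016, 0.001]
[0.0001, -0.0005, 0.0018] [-0.0174, -0.0075, -0.3015]
```

{"api": "servo_tool", "payload": {
  "moves": [
    [[0, 0, 0], [0, 0, 0], 0],
    [[0, 0, 0], [0, 0, 0], -0.2],
    [[0, 0, 0], [0, 0, -0.1], -0.2],
    [[0, 0, 0], [0, 0, -0.3], -0.2],
    [[0, 0, 0], [0, 0, -0.4], -0.2],
    [[0, 0, 0], [0, 0, -0.4], -0.2]
  ]
}}

```text
t: 6.18
position: [0.5906, 0.0652, 0.244]
eef_rot: [0.729, 0.685, 0.003, 0.003]
wrist_force: [0.1, -0.9, -1.4]
finger_gap: 0.0512
gripper_force: 0.0
```

```bash
python3 - <<'E'
from h import *
rows([([.515,.349,.25],135),([.515,.349,.25],182.5)])
E
```

```text
t 6.17 now [0.5906 0.0652 0.244 ] yaw 86.46 j [ 0.17  0.48 -0.56  1.64  0.28  1.1  -0.52]
[0.0013, 0.0004, -0.1348] [0.6966, -0.2322, -0.016]
[0.0012, 0.001, -0.2668] [0.6966, -0.2322, -0.016]
```

{"api": "servo_tool", "payload": {
  "moves": [
    [[0, 0, -0.1348], [0.6966, -0.2322, -0.016], -0.2],
    [[0, 0, -0.1348], [0.6966, -0.2322, -0.016], -0.2],
    [[0, 0, -0.1348], [0.6966, -0.2322, -0.016], -0.2],
    [[0, 0, -0.1348], [0.6966, -0.2322, -0.016], -0.2],
    [[0, 0, -0.2668], [0.6966, -0.2322, -0.016], -0.2],
    [[0, 0, -0.2668], [0.6966, -0.2322, -0.016], -0.2],
    [[0, 0, -0.2668], [0.6966, -0.2322, -0.016], -0.2],
    [[0, 0, -0.2668], [0.6966, -0.2322, -0.016], -0.2],
    [[0, 0, -0.2668], [0.6966, -0.2322, -0.016], -0.2],
    [[0, 0, -0.2668], [0.6966, -0.2322, -0.016], -0.2]
  ]
}}

```text
t: 7.42
position: [0.5127, 0.3479, 0.2444]
eef_rot: [-0.022, 1.0, -0.0, -0.001]
wrist_force: [-1.4, -0.4, -0.4]
finger_gap: 0.0513
gripper_force: 0.0
```

```bash
python3 - <<'E'
from h import *
s=get_state();p,X=cloud('wrist'); save(p,'w2')
i,f,T=cam('wrist'); x=T
def plane(uv,z):
    uv=np.atleast_2d(uv).astype(float); r=np.stack([(uv[:,0]-i['cx'])/f,-(uv[:,1]-i['cy'])/f,-np.ones(len(uv))],-1)@T[:3,:3].T
    return (T[:3,3]+r*((z-T[2,3])/r[:,2])[:,None])[:,:2]
def rect(m,z,n):
    v,u=np.nonzero(m); print(n,len(u),cv2.minAreaRect((plane(np.stack([u,v],1),z)*1000).astype(np.float32)))
B=(X[...,0]>.43)&(X[...,0]<.6)&(X[...,1]>.3)&(X[...,1]<.4)
for xx in (.487,.547): rect(B&(abs(X[...,0]-xx)<.03)&(X[...,2]>.076)&(X[...,2]<.088),.082,'bow')
rect(B&(abs(X[...,2]-.035)<.006),.035,'stand')
pt,Y=cloud('top'); save(np.hstack([cv2.resize(pt[170:262,250:362],None,fx=4,fy=4)]),'case2')
m=(Y[...,2]>.084)&(Y[...,2]<.105)&(abs(Y[...,0]-.59)<.05)&(abs(Y[...,1]-.08)<.05); print('knob top',m.sum(),np.median(Y[m],0), (Y[m].min(0)+Y[m].max(0))/2)
rows([([.547,.349,.15],182.5)])
E
```

```text
bow 366 ((485.8973693847656, 347.14434814453125), (33.34897994995117, 10.161843299865723), 2.359715223312378)
bow 322 ((544.7777099609375, 349.1134948730469), (33.35752868652344, 9.77400016784668), 2.6321489810943604)
stand 5680 ((515.9662475585938, 348.1805419921875), (128.738037109375, 59.85264587402344), 2.177370309829712)
knob top 34 [0.58865489 0.06493551 0.09398981] [0.58871027 0.06493259 0.09201665]
t 7.53 now [0.5126 0.3481 0.2448] yaw -177.69 j [-0.1   0.63 -1.    1.55  0.55  1.26  0.43]
[-0.0001, -0.0001, -0.0005] [-0.0861, -0.001, 0.2369]
```

View pics/case2.png

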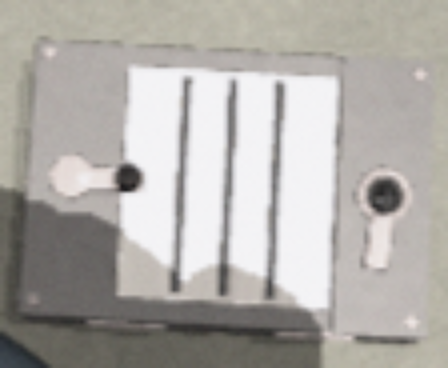

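View pics/w2.png

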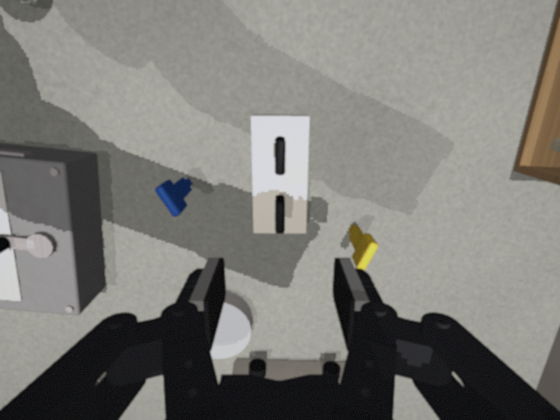

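The top crop shows the turnbutton arm across the lid, with its knob at (128,178). The wrist view shows the two bows in line in the stand, at (280,155) and (280,213), with the blue and yellow keys well clear. I take the far key first.

```bash
python3 - <<'E'
from h import *
rows([([.5455,.3492,.11],182.4),([.5455,.3492,.051],182.4),([.5455,.3492,.2],182.4)])
E
```

```text
t 7.53 now [0.5126 0.3481 0.2448] yaw -177.69 j [-0.1   0.63 -1.    1.55  0.55  1.26  0.43]
[-0.0001, -0.0001, -0.0003] [-0.0824, -0.0003, 0.3369]
[-0.0001, -0.0001, -0.0003] [-0.0825, -0.0002, 0.4844]
[-0.0001, -0.0001, -0.0003] [-0.0823, -0.0004, 0.1119]
```

{"api": "servo_tool", "payload": {
  "moves": [
    [[0, 0, 0], [-0.0824, 0, 0.15], -0.2],
    [[0, 0, 0], [-0.0824, 0, 0.3], -0.2],
    [[0, 0, 0], [-0.0824, 0, 0.3369], -0.2],
    [[0, 0, 0], [-0.0824, 0, 0.3369], -0.2],
    [[0, 0, 0], [-0.0824, 0, 0.3369], -0.2]
  ]
}}

```text
t: 8.15
position: [0.546, 0.3514, 0.1132]
eef_rot: [-0.022, 1.0, 0.001, 0.001]
wrist_force: [-1.0, -0.2, 0.0]
finger_gap: 0.0515
gripper_force: 0.0
```

```bash
python3 - <<'E'
from h import *
rows([([.5455,.3492,.051],182.4),([.5455,.3492,.2],182.4)])
E
```

```text
t 8.15 now [0.546  0.3514 0.1132] yaw -177.45 j [-0.13  0.79 -0.91  1.63  0.7   1.07  0.36]
[0.0004, 0.0004, 0.0004] [0.0019, -0.0058, 0.1556]
[0.0004, 0.0004, 0.0004] [0.001, -0.0049, -0.2169]
```

{"api": "servo_tool", "payload": {
  "moves": [
    [[0, 0, 0], [0.0019, -0.0058, 0.08], -0.2],
    [[0, 0, 0], [0.0019, -0.0058, 0.1556], -0.2],
    [[0, 0, 0], [0.0019, -0.0058, 0.1556], -0.2],
    [[0, 0, 0], [0.0019, -0.0058, 0.1556], -0.2],
    [[0, 0, 0], [0.0019, -0.0058, 0.1556], 0.4],
    [[0, 0, 0], [0.0019, -0.0058, 0.1556], 1],
    [[0, 0, 0], [0.0019, -0.0058, 0.1556], 1],
    [[0, 0, 0], [0.0019, -0.0058, 0.1556], 1],
    [[0, 0, 0], [0.0019, -0.0058, 0.1556], 1]
  ],
  "squeeze": 60
}}

```text
t: 9.28
position: [0.5452, 0.3485, 0.0492]
eef_rot: [-0.022, 1.0, 0.001, 0.001]
wrist_force: [-0.8, 1.3, 6.7]
finger_gap: 0.0091
gripper_force: 60.5
```

```bash
python3 - <<'E'
from h import *
s=get_state();print(s['finger_gap'],s['gripper_force'],s['wrist_force'],s['wrist_torque'])
rows([([.5455,.3492,.22],182.4)])
E
```

```text
0.009139653184458479 60.452306270599365 [-0.76394266  1.31540319  6.73553924] [0.27055604 0.05539623 0.01332295]
t 9.28 now [0.5452 0.3485 0.0492] yaw -177.43 j [-0.16  0.86 -0.86  1.69  0.77  0.97  0.31]
[0.0002, 0.0002, 0.0005] [-0.0013, 0.0023, -0.4269]
```

{"api": "servo_tool", "payload": {
  "moves": [
    [[0, 0, 0], [-0.0013, 0.0023, -0.1], 1],
    [[0, 0, 0], [-0.0013, 0.0023, -0.25], 1],
    [[0, 0, 0], [-0.0013, 0.0023, -0.4269], 1],
    [[0, 0, 0], [-0.0013, 0.2, -0.4269], 1],
    [[0, 0, 0.01], [-0.0013, 0.4, -0.4269], 1],
    [[0, 0, 0.016], [-0.05, 0.6, -0.4269], 1],
    [[0, 0, 0.016], [-0.07, 0.8, -0.4269], 1],
    [[0, 0, 0.016], [-0.07, 0.95, -0.4269], 1],
    [[0, 0, 0.016], [-0.07, 0.95, -0.4269], 1]
  ]
}}

```text
t: 10.4
position: [0.5571, 0.7088, 0.2191]
eef_rot: [0.027, 1.0, 0.0, -0.0]
wrist_force: [1.8, 1.1, 0.5]
finger_gap: 0.009
gripper_force: 60.1
```

```bash
python3 - <<'E'
from h import *
s=get_state();print(s['finger_gap'],s['gripper_force'],s['wrist_force'],s['wrist_torque'])
rows([([.5795,-.098,.17],176.5)])
E
```

```text
0.008961711670748778 60.096725821495056 [1.83299365 1.11941818 0.50316075] [ 0.09929441 -0.11846673 -0.0514564 ]
t 10.4 now [0.5571 0.7088 0.2191] yaw 176.91 j [-0.81  1.09 -0.8   0.45  0.69  1.72  0.39]
[0.0, -0.0, 0.0012] [-0.1645, -2.0111, 0.1222]
```

My y sign was wrong, so the tool swung left at height; the forces stayed small. I'm retracing the path.

{"api": "servo_tool", "payload": {
  "moves": [
    [[0, 0, 0], [0, -0.15, 0], 1],
    [[0, 0, 0], [0, -0.3, 0], 1],
    [[0, 0, 0], [0, -0.45, 0], 1],
    [[0, 0, 0], [0, -0.6, 0], 1],
    [[0, 0, 0], [0, -0.75, 0], 1],
    [[0, 0, 0], [-0.03, -0.9, 0], 1],
    [[0, 0, 0], [-0.05, -1, 0], 1],
    [[0, 0, 0], [-0.05, -1, 0], 1]
  ]
}}

```text
t: 11.4
position: [0.5579, 0.3015, 0.2192]
eef_rot: [0.031, 1.0, -0.001, 0.001]
wrist_force: [0.8, -0.4, -0.4]
finger_gap: 0.0088
gripper_force: 60.1
```

```bash
python3 - <<'E'
from h import *
s=get_state();print(s['finger_gap'],s['gripper_force'],s['wrist_force'],s['wrist_torque'])
rows([([.5795,-.098,.17],176.5)])
E
```

```text
0.00879682670669505 60.11880397796631 [ 0.80971755 -0.41291672 -0.40319972] [0.02063353 0.03531408 0.00666837]
t 11.4 now [0.5579 0.3015 0.2192] yaw 176.5 j [-0.03  0.67 -0.96  1.55  0.57  1.23  0.43]
[-0.0004, 0.0002, -0.0] [-0.1148, -0.9933, 0.1254]
```

{"api": "servo_tool", "payload": {
  "moves": [
    [[0, 0, 0], [-0.02, -0.15, 0], 1],
    [[0, 0, 0], [-0.04, -0.3, 0], 1],
    [[0, 0, 0], [-0.06, -0.45, 0], 1],
    [[0, 0, 0], [-0.08, -0.6, 0], 1],
    [[0, 0, 0], [-0.1, -0.75, 0], 1],
    [[0, 0, 0], [-0.1148, -0.9, 0], 1],
    [[0, 0, 0], [-0.1148, -0.9933, 0.05], 1],
    [[0, 0, 0], [-0.1148, -0.9933, 0.1254], 1],
    [[0, 0, 0], [-0.1148, -0.9933, 0.1254], 1],
    [[0, 0, 0], [-0.1148, -0.9933, 0.1254], 1]
  ]
}}

```text
t: 12.65
position: [0.5809, -0.0911, 0.1702]
eef_rot: [0.027, 1.0, 0.001, 0.001]
wrist_force: [-0.3, 0.5, 0.1]
finger_gap: 0.0095
gripper_force: 60.1
```

```bash
python3 - <<'E'
from h import *
rows([([.5795,-.098,.15],176.5)])
p,X=cloud('wrist'); pt,Y=cloud('top'); np.savez('c3.npz',p=p,X=X,pt=pt,Y=Y,T=cam('wrist')[2])
a=p[60:320,150:410]; save(np.hstack([cv2.resize(a,(420,420)),cv2.resize(pt[60:420,0:326],(380,420))]),'w3')
E
```

```text
t 12.65 now [ 0.5809 -0.0911  0.1702] yaw 176.96 j [ 0.68  0.67 -1.    1.74  0.62  1.09  0.99]
[0.0003, 0.0003, 0.0013] [0.0026, -0.0174, 0.0504]
```

View pics/w3.png

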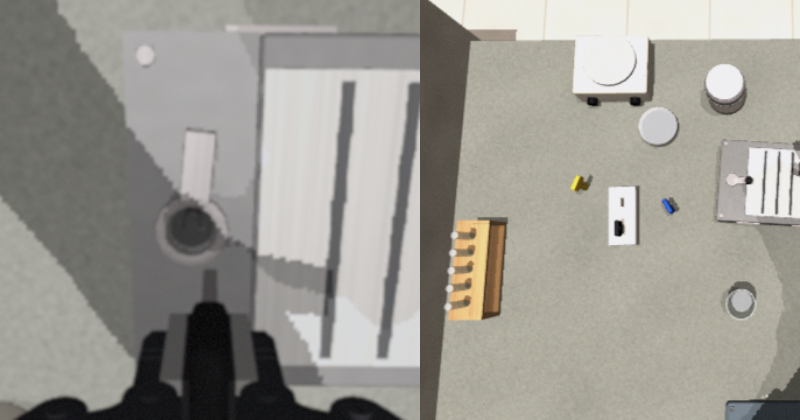

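The left panel shows the hole at crop (192,226), with the latch arm running up to (200,130). The held key's narrow tongue shows at (210,280). The right panel shows nothing disturbed and one bow left in the stand.

```bash
cat > lock.py <<'E'
from h import *
import sys
def analyse(p,X,T,tiplen,verbose=1):
    i=camera_info('wrist'); f=210/np.tan(np.radians(i['vfov'])/2)
    def pr(P): q=(np.atleast_2d(P)-T[:3,3])@T[:3,:3]; return np.stack([i['cx']-f*q[:,0]/q[:,2],i['cy']+f*q[:,1]/q[:,2]],-1)
    def plane(uv,z):
        uv=np.atleast_2d(uv).astype(float); r=np.stack([(uv[:,0]-i['cx'])/f,-(uv[:,1]-i['cy'])/f,-np.ones(len(uv))],-1)@T[:3,:3].T
        return (T[:3,3]+r*((z-T[2,3])/r[:,2])[:,None])[:,:2]
    # rectified top-down view of plane z=.069, 0.25 mm/px, centred at (.5795,-.098)
    xs=.5795+np.arange(-240,240)*.00025; ys=-.098+np.arange(-240,240)*.00025
    gx,gy=np.meshgrid(xs,ys); out=[]
    for z in (.069,.072):
        uv=pr(np.stack([gx,gy,np.full_like(gx,z)],-1).reshape(-1,3)).reshape(480,480,2).astype(np.float32)
        out.append(cv2.cvtColor(cv2.remap(p,uv[...,0],uv[...,1],cv2.INTER_CUBIC),cv2.COLOR_RGB2GRAY))
    g=cv2.GaussianBlur(out[0],(0,0),3)
    m=(g<95).astype(np.uint8)
    # radial-edge search for dark disc: maximise ring contrast at R=12 mm and 18 mm
    best=None; a=np.linspace(0,2*np.pi,120,endpoint=False)
    gf=g.astype(float)
    for cx in np.arange(-8,8.1,.5):
        for cy in np.arange(-8,8.1,.5):
            s=0
            for r0,sg in ((12,1),):
                vals=[]
                for r in (r0-1.5,r0+1.5):
                    u=np.clip((240+(cx+r*np.cos(a))*4).astype(int),0,479); v=np.clip((240+(cy+r*np.sin(a))*4).astype(int),0,479); vals.append(gf[v,u])
                s+=np.median(vals[1]-vals[0])+np.mean(vals[1]-vals[0])
            if best is None or s>best[0]: best=(s,cx,cy)
    c=np.array([.5795+best[1]/1000,-.098+best[2]/1000]); print('hole',c,'score',best[0])
    return c,out,pr
if __name__=='__main__':
    d=np.load('c3.npz'); c,out,pr=analyse(d['p'],d['X'],d['T'],.049)
    s=get_state(); W=np.eye(4);W[:3,:3]=R.from_quat(s['eef_rot']).as_matrix();W[:3,3]=s['position']
    tip=W@np.array([0,0,.049,1]); print('tip world',tip[:3],'px',pr(tip[:3]))
    for dx in (-.0045,.0045): print(pr((W@np.array([dx,0,.049,1]))[:3]), pr((W@np.array([0,dx*.55,.049,1]))[:3]))
    o=cv2.cvtColor(out[0],cv2.COLOR_GRAY2RGB); q=((c-[.5795,-.098])*4000+240).astype(int)
    cv2.circle(o,tuple(q.tolist()),48,(255,0,0)); cv2.circle(o,tuple(q.tolist()),72,(0,255,0))
    big=cv2.resize(d['p'][150:320,190:350],None,fx=3,fy=3,interpolation=cv2.INTER_CUBIC)
    t=((pr(tip[:3])[0]-[190,150])*3).astype(int); cv2.drawMarker(big,tuple(t.tolist()),(255,0,0))
    big=big[:480,:320*1] if 0 else big[:480]
    save(np.hstack([o[:, :320] if 0 else o[:,80:400],big]),'lk1'); print(big.shape)
E
python3 lock.py
```

```text
hole [ 0.5785 -0.1   ] score 94.85833333333333
tip world [ 0.58116754 -0.09139731  0.12150175] px [[279.02747901 232.20726957]]
[[279.02184348 238.84404105]] [[275.04844559 232.2036275 ]]
[[279.03319246 225.47872441]] [[283.00660102 232.21091171]]
(480, 480, 3)
```

View pics/lk1.png

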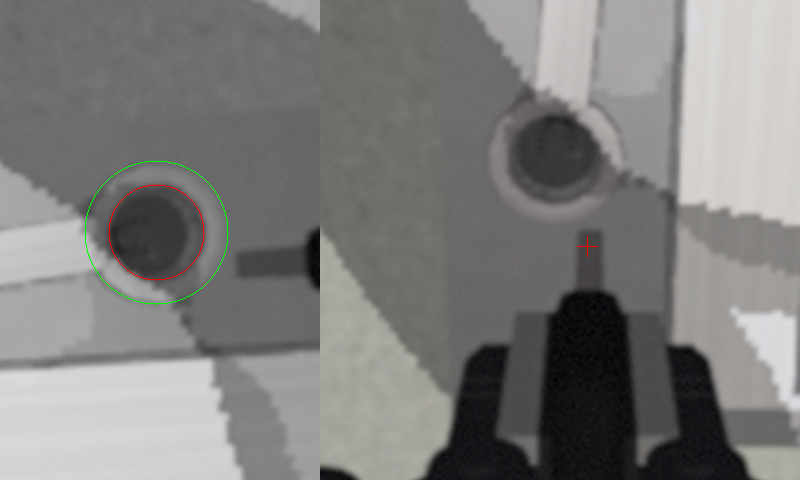

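The ring fit matches the hub, and the key tip lies within 1 px of its predicted position. Next, the latch arm's angle.

```bash
python3 - <<'E'
from h import *
d=np.load('c3.npz');p=d['p'];T=d['T'];i=camera_info('wrist'); f=210/np.tan(np.radians(i['vfov'])/2)
def pr(P): q=(np.atleast_2d(P)-T[:3,3])@T[:3,:3]; return np.stack([i['cx']-f*q[:,0]/q[:,2],i['cy']+f*q[:,1]/q[:,2]],-1)
# image of arm: per-radius profile across; find the angle maximising brightness contrast |off|<6 vs 9..11
g=cv2.cvtColor(p,cv2.COLOR_RGB2GRAY).astype(np.float32)
c=np.array([.579,-.100]); best=[]
for a in np.arange(160,182,.5):
    u=np.array([np.cos(np.radians(a)),np.sin(np.radians(a))]);n=np.array([-u[1],u[0]])
    def samp(o):
        r,oo=np.meshgrid(np.arange(24,44,1.)/1000,np.array(o)/1000); Q=c+r.reshape(-1,1)*u+oo.reshape(-1,1)*n
        q=pr(np.c_[Q,np.full(len(Q),.072)]).astype(np.float32); return cv2.remap(g,q[:,0],q[:,1],cv2.INTER_LINEAR).mean()
    best.append((samp(np.arange(-6,6.1,1))-.5*samp([-10,-9])-.5*samp([9,10]),a))
best.sort();print(best[-5:])
t=.5*0
rows([([.579,-.1005,.150],168),([.579,-.1005,.125],168)])
E
```

```text
[(np.float32(31.730179), np.float64(174.5)), (np.float32(31.963348), np.float64(172.5)), (np.float32(32.711487), np.float64(174.0)), (np.float32(32.92668), np.float64(173.0)), (np.float32(33.245033), np.float64(173.5))]
t 12.75 now [ 0.581  -0.0915  0.1705] yaw 176.94 j [ 0.68  0.67 -1.    1.74  0.62  1.09  0.99]
[0.0002, 0.0004, 0.0248] [0.004, -0.0229, 0.0512]
[0.0002, 0.0004, 0.0248] [0.0042, -0.023, 0.1137]
```

{"api": "servo_tool", "payload": {
  "moves": [
    [[0, 0, 0.0096], [0.004, -0.0229, 0.0512], 1],
    [[0, 0, 0.0096], [0.004, -0.0229, 0.0512], 1],
    [[0, 0, 0.0096], [0.004, -0.0229, 0.0512], 1],
    [[0, 0, 0.0096], [0.004, -0.0229, 0.0512], 1]
  ]
}}

```text
t: 13.25
position: [0.5787, -0.1011, 0.1496]
eef_rot: [0.057, 0.998, 0.001, 0.001]
wrist_force: [0.4, -0.7, -1.0]
finger_gap: 0.0092
gripper_force: 60.1
```

```bash
python3 - <<'E'
from h import *
s=get_state();print(s['wrist_force'],s['gripper_force'])
rows([([.579,-.1005,.112],173.5),([.579,-.1005,.095],173.5),([.579,-.1005,.088],173.5)])
E
```

```text
[ 0.363325   -0.68980698 -0.97016019] 60.11909544467926
t 13.25 now [ 0.5787 -0.1011  0.1496] yaw 173.47 j [ 0.68  0.68 -0.96  1.76  0.64  1.05  0.94]
[0.0002, 0.0003, -0.0001] [-0.0005, 0.0015, 0.094]
[0.0002, 0.0003, -0.0001] [-0.0004, 0.0014, 0.1365]
[0.0002, 0.0003, -0.0001] [-0.0003, 0.0014, 0.154]
```

{"api": "servo_tool", "payload": {
  "moves": [
    [[0, 0, 0], [0, 0.0015, 0.06], 1],
    [[0, 0, 0], [0, 0.0015, 0.09], 1],
    [[0, 0, 0], [0, 0.0015, 0.11], 1],
    [[0, 0, 0], [0, 0.0015, 0.125], 1],
    [[0, 0, 0], [0, 0.0015, 0.1365], 1],
    [[0, 0, 0], [0, 0.0015, 0.1365], 1]
  ]
}}

```text
t: 14.0
position: [0.5782, -0.1012, 0.094]
eef_rot: [0.058, 0.998, 0.0, 0.0]
wrist_force: [-0.2, -0.4, 0.0]
finger_gap: 0.0094
gripper_force: 60.1
```

```bash
python3 - <<'E'
from h import *
s=get_state();print(s['wrist_force'],s['wrist_torque'],s['gripper_force'])
rows([([.579,-.1005,.088],173.5),([.579,-.1005,.083],173.5)])
E
```

```text
[-0.17981106 -0.38866048  0.0064335 ] [-0.00474396 -0.02155144  0.04017689] 60.12638568878174
t 14.0 now [ 0.5782 -0.1012  0.094 ] yaw 173.39 j [ 0.64  0.74 -0.91  1.82  0.72  0.95  0.87]
[0.0002, 0.0001, -0.0003] [-0.0017, 0.0019, 0.0149]
[0.0002, 0.0001, -0.0003] [-0.0017, 0.0018, 0.0274]
```

Contact-free in the hole. I'll press on to 24–25 mm depth and watch the force.

{"api": "servo_tool", "payload": {
  "moves": [
    [[0, 0, 0], [0, 0, 0.008], 1],
    [[0, 0, 0], [0, 0, 0.012], 1],
    [[0, 0, 0], [0, 0, 0.0155], 1],
    [[0, 0, 0], [0, 0, 0.0155], 1]
  ]
}}

```text
t: 14.5
position: [0.579, -0.1008, 0.0904]
eef_rot: [0.058, 0.998, -0.0, 0.002]
wrist_force: [-6.8, -1.5, 26.2]
finger_gap: 0.0092
gripper_force: 64.4
```

The tip stopped 22–23 mm down with 26 N, so it's on the ward and this is the wrong key. I withdraw it and take it to the tray.

```bash
python3 - <<'E'
from h import *
rows([([.579,-.1008,.19],173.5),([.55,-.30,.19],176.5),([.55,-.30,.057],176.5)])
E
```

```text
t 14.5 now [ 0.579  -0.1008  0.0904] yaw 173.39 j [ 0.64  0.75 -0.91  1.82  0.72  0.94  0.86]
[-0.0, 0.0005, -0.0003] [-0.0008, 0.0001, -0.249]
[-0.0, 0.0005, -0.0086] [0.0139, -0.5029, -0.249]
[-0.0, 0.0005, -0.0086] [0.015, -0.5029, 0.0835]
```

{"api": "servo_tool", "payload": {
  "moves": [
    [[0, 0, 0], [0, 0, -0.08], 1],
    [[0, 0, 0], [0, 0, -0.2], 1],
    [[0, 0, 0], [0, 0, -0.249], 1],
    [[0, 0, -0.0086], [0.004, -0.12, -0.249], 1],
    [[0, 0, -0.0086], [0.01, -0.26, -0.249], 1],
    [[0, 0, -0.0086], [0.0139, -0.4, -0.249], 1],
    [[0, 0, -0.0086], [0.0139, -0.5029, -0.2], 1],
    [[0, 0, -0.0086], [0.0139, -0.5029, -0.05], 1],
    [[0, 0, -0.0086], [0.0139, -0.5029, 0.06], 1],
    [[0, 0, -0.0086], [0.0139, -0.5029, 0.06], 1]
  ]
}}

```text
t: 15.75
position: [0.5471, -0.2999, 0.0603]
eef_rot: [0.031, 1.0, 0.002, -0.003]
wrist_force: [0.3, 0.2, 0.5]
finger_gap: 0.0092
gripper_force: 60.0
```

```bash
python3 - <<'E'
from h import *
s=get_state();print(s['wrist_force'],s['finger_gap'])
rows([([.55,-.30,.057],176.5)])
E
```

```text
[0.25161653 0.223132   0.53203646] 0.00915017497705415
t 15.75 now [ 0.5471 -0.2999  0.0603] yaw 176.5 j [ 0.95  0.84 -0.91  1.73  0.78  0.98  1.24]
[0.0005, -0.0008, -0.0] [-0.0072, 0.0001, 0.0083]
```

{"api": "servo_tool", "payload": {
  "moves": [
    [[0, 0, 0], [0, 0, 0.011], 1],
    [[0, 0, 0], [0, 0, 0.011], 1],
    [[0, 0, 0], [0, 0, 0.011], 0.2],
    [[0, 0, 0], [0, 0, 0.011], 0.1],
    [[0, 0, 0], [0, -0.06, 0.005], 0.1],
    [[0, 0, 0], [0, -0.12, 0], 0.1],
    [[0, 0, 0], [0, -0.18, -0.03], 0.1],
    [[0, 0, 0], [0, -0.1, -0.2], -0.2],
    [[0, 0, 0], [0, 0, -0.4], -0.2],
    [[0, 0, 0], [0, 0, -0.4], -0.2]
  ]
}}

```text
t: 17.0
position: [0.5504, -0.2986, 0.2271]
eef_rot: [0.03, 1.0, 0.0, 0.002]
wrist_force: [-0.1, -0.3, -0.5]
finger_gap: 0.0511
gripper_force: 0.0
```

```bash
python3 - <<'E'
from h import *
s=get_state()
p,X=cloud('wrist'); pt,Y=cloud('top'); np.savez('c4.npz',p=p,X=X,pt=pt,Y=Y)
save(np.hstack([cv2.resize(p,(420,315)),cv2.resize(pt[190:300,380:500],(344,315))]),'w4')
rows([([.52,.0,.24],179)])
E
```

```text
t 17.1 now [ 0.552  -0.2976  0.2289] yaw 176.69 j [ 1.    0.67 -1.03  1.56  0.59  1.25  1.39]
[-0.0001, 0.0013, -0.0064] [0.1227, 0.7381, -0.0292]
```

View pics/w4.png

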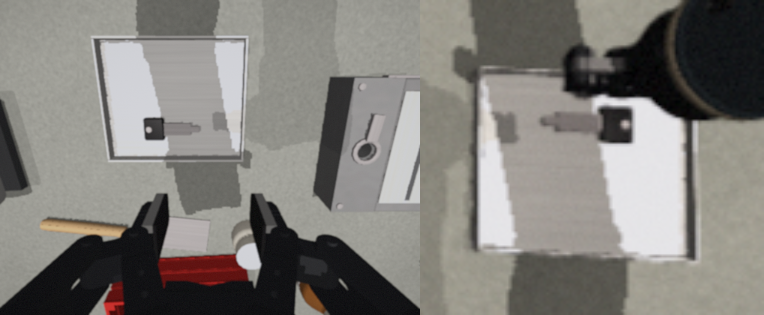

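The tongue key lies flat in the tray, at left-panel (170,128). Now for the fork key at the near slot.

{"api": "servo_tool", "payload": {
  "moves": [
    [[0, 0, 0], [0.02, 0.12, -0.0292], -0.2],
    [[0, 0, 0], [0.04, 0.27, -0.0292], -0.2],
    [[0, 0, 0], [0.07, 0.42, -0.0292], -0.2],
    [[0, 0, -0.0064], [0.1, 0.57, -0.0292], -0.2],
    [[0, 0, -0.0064], [0.1227, 0.7, -0.0292], -0.2],
    [[0, 0, -0.0128], [0.14, 0.85, -0.0292], -0.2],
    [[0, 0, -0.0128], [0.15, 1, -0.0292], -0.2],
    [[0, 0, -0.0128], [0.15, 1, -0.0292], -0.2]
  ]
}}

```text
t: 18.1
position: [0.5132, 0.1081, 0.2363]
eef_rot: [-0.014, 1.0, 0.002, 0.001]
wrist_force: [-1.0, -0.6, 1.1]
finger_gap: 0.0511
gripper_force: 0.0
```

```bash
python3 - <<'E'
from h import *
rows([([.4865,.347,.13],182.4),([.4865,.347,.051],182.4)])
E
```

```text
t 18.1 now [0.5132 0.1081 0.2363] yaw -178.42 j [ 0.42  0.52 -1.08  1.8   0.5   1.13  0.76]
[0.0005, 0.0003, -0.0023] [0.0508, 0.598, 0.2675]
[0.0005, 0.0003, -0.0023] [0.0512, 0.5973, 0.465]
```

{"api": "servo_tool", "payload": {
  "moves": [
    [[0, 0, 0], [0.02, 0.14, 0], -0.2],
    [[0, 0, -0.0023], [0.03, 0.28, 0], -0.2],
    [[0, 0, -0.0023], [0.04, 0.43, 0.05], -0.2],
    [[0, 0, -0.0023], [0.0508, 0.55, 0.12], -0.2],
    [[0, 0, -0.0023], [0.0508, 0.598, 0.2675], -0.2],
    [[0, 0, -0.0023], [0.0508, 0.598, 0.2675], -0.2],
    [[0, 0, -0.0023], [0.0508, 0.598, 0.2675], -0.2]
  ]
}}

```text
t: 18.98
position: [0.4901, 0.3404, 0.1298]
eef_rot: [-0.016, 1.0, 0.0, 0.001]
wrist_force: [0.2, 1.0, 1.0]
finger_gap: 0.0514
gripper_force: 0.0
```

```bash
python3 - <<'E'
from h import *
rows([([.4865,.347,.051],182.4)])
E
```

```text
t 18.98 now [0.4901 0.3404 0.1298] yaw -178.14 j [-0.13  0.71 -0.93  1.76  0.66  1.02  0.29]
[0.0001, 0.0002, -0.0015] [0.0087, 0.0166, 0.197]
```

{"api": "servo_tool", "payload": {
  "moves": [
    [[0, 0, -0.0015], [0.0087, 0.0166, 0.05], -0.2],
    [[0, 0, -0.0015], [0.0087, 0.0166, 0.07], -0.2],
    [[0, 0, -0.0015], [0.0087, 0.0166, 0.07], -0.2]
  ]
}}

```text
t: 19.35
position: [0.4857, 0.3471, 0.1007]
eef_rot: [-0.021, 1.0, 0.0, 0.0]
wrist_force: [0.2, -0.2, -0.2]
finger_gap: 0.0514
gripper_force: 0.0
```

```bash
python3 - <<'E'
from h import *
rows([([.4865,.347,.051],182.4)])
E
```

```text
t 19.35 now [0.4857 0.3471 0.1007] yaw -177.57 j [-0.16  0.74 -0.91  1.78  0.7   0.97  0.26]
[0.0, 0.0001, 0.0001] [-0.0018, -0.0005, 0.1242]
```

{"api": "servo_tool", "payload": {
  "moves": [
    [[0, 0, 0], [-0.0018, 0, 0.08], -0.2],
    [[0, 0, 0], [-0.0018, 0, 0.1242], -0.2],
    [[0, 0, 0], [-0.0018, 0, 0.1242], -0.2],
    [[0, 0, 0], [-0.0018, 0, 0.1242], -0.2],
    [[0, 0, 0], [-0.0018, 0, 0.1242], 0.4],
    [[0, 0, 0], [-0.0018, 0, 0.1242], 1],
    [[0, 0, 0], [-0.0018, 0, 0.1242], 1],
    [[0, 0, 0], [-0.0018, 0, 0.1242], 1],
    [[0, 0, 0], [-0.0018, 0, 0.1242], 1]
  ],
  "squeeze": 60
}}

```text
t: 20.48
position: [0.4866, 0.3482, 0.0517]
eef_rot: [-0.021, 1.0, 0.001, 0.001]
wrist_force: [-0.9, -0.3, 6.4]
finger_gap: 0.0091
gripper_force: 60.5
```

```bash
python3 - <<'E'
from h import *
s=get_state();print(s['wrist_force'],s['finger_gap'])
rows([([.4865,.347,.21],182.4),([.55,0.0,.21],174)])
E
```

```text
[-0.94478572 -0.27799064  6.42507694] 0.00905681165654188
t 20.48 now [0.4866 0.3482 0.0517] yaw -177.54 j [-0.19  0.8  -0.86  1.82  0.78  0.89  0.2 ]
[0.0002, 0.0003, 0.0002] [-0.0003, -0.0025, -0.3956]
[0.0002, 0.0003, 0.0235] [-0.1216, -0.876, -0.3965]
```

{"api": "servo_tool", "payload": {
  "moves": [
    [[0, 0, 0], [0, 0, -0.12], 1],
    [[0, 0, 0], [0, 0, -0.27], 1],
    [[0, 0, 0], [0, 0, -0.3956], 1],
    [[0, 0, 0], [-0.02, -0.14, -0.3956], 1],
    [[0, 0, 0.01], [-0.05, -0.3, -0.3956], 1],
    [[0, 0, 0.0235], [-0.08, -0.45, -0.3956], 1],
    [[0, 0, 0.0235], [-0.1, -0.6, -0.3956], 1],
    [[0, 0, 0.0235], [-0.1216, -0.75, -0.3956], 1],
    [[0, 0, 0.0235], [-0.1216, -0.876, -0.3956], 1],
    [[0, 0, 0.0235], [-0.1216, -0.876, -0.3956], 1]
  ]
}}

```text
t: 21.72
position: [0.5498, -0.0056, 0.2082]
eef_rot: [0.056, 0.998, -0.001, -0.0]
wrist_force: [0.2, 0.5, -0.8]
finger_gap: 0.009
gripper_force: 60.0
```

```bash
python3 - <<'E'
from h import *
rows([([.579,-.1005,.17],173.5)])
E
```

```text
t 21.73 now [ 0.5498 -0.0056  0.2082] yaw 173.56 j [ 0.57  0.57 -1.01  1.78  0.54  1.1   0.83]
[-0.0002, -0.0001, 0.0002] [-0.0992, -0.2275, 0.0958]
```

{"api": "servo_tool", "payload": {
  "moves": [
    [[0, 0, 0], [-0.05, -0.12, 0.02], 1],
    [[0, 0, 0], [-0.0992, -0.2275, 0.05], 1],
    [[0, 0, 0], [-0.0992, -0.2275, 0.0958], 1],
    [[0, 0, 0], [-0.0992, -0.2275, 0.0958], 1],
    [[0, 0, 0], [-0.0992, -0.2275, 0.0958], 1]
  ]
}}

```text
t: 22.35
position: [0.58, -0.0927, 0.1715]
eef_rot: [0.051, 0.999, 0.001, 0.001]
wrist_force: [0.1, 0.6, 0.1]
finger_gap: 0.009
gripper_force: 60.0
```

```bash
python3 - <<'E'
from h import *
rows([([.579,-.1005,.097],173.5)])
p,X=cloud('wrist'); T=cam('wrist')[2]
from lock import analyse
c,o,pr=analyse(p,X,T,.051)
g=cv2.cvtColor(p,cv2.COLOR_RGB2GRAY).astype(np.float32); c=np.array([.579,-.1]); best=[]
for a in np.arange(160,182,.5):
    u=np.array([np.cos(np.radians(a)),np.sin(np.radians(a))]);n=np.array([-u[1],u[0]])
    def samp(o):
        r,oo=np.meshgrid(np.arange(24,44,1.)/1000,np.array(o)/1000); Q=c+r.reshape(-1,1)*u+oo.reshape(-1,1)*n
        q=pr(np.c_[Q,np.full(len(Q),.072)]).astype(np.float32); return cv2.remap(g,q[:,0],q[:,1],cv2.INTER_LINEAR).mean()
    best.append((round(float(samp(np.arange(-6,6.1,1))-.5*samp([-10,-9])-.5*samp([9,10])),1),a))
best.sort();print(best[-5:])
E
```

```text
t 22.35 now [ 0.58   -0.0927  0.1715] yaw 174.16 j [ 0.67  0.66 -0.98  1.74  0.61  1.08  0.96]
[0.0003, 0.0002, 0.0018] [0.0007, -0.0199, 0.1863]
hole [ 0.579  -0.0995] score 87.88333333333333
[(32.0, np.float64(172.0)), (33.2, np.float64(172.5)), (33.7, np.float64(173.0)), (33.7, np.float64(174.0)), (34.3, np.float64(173.5))]
```

{"api": "servo_tool", "payload": {
  "moves": [
    [[0, 0, 0.0018], [0.0007, -0.0199, 0.03], 1],
    [[0, 0, 0.0018], [0.0007, -0.0199, 0.05], 1],
    [[0, 0, 0.0018], [0.0007, -0.0199, 0.05], 1],
    [[0, 0, 0.0018], [0.0007, -0.0199, 0.05], 1]
  ]
}}

```text
t: 22.9
position: [0.5789, -0.1024, 0.1509]
eef_rot: [0.058, 0.998, 0.001, 0.0]
wrist_force: [-0.0, 0.6, -0.1]
finger_gap: 0.009
gripper_force: 60.0
```

```bash
python3 - <<'E'
from h import *
rows([([.579,-.1005,.098],173.5)])
E
```

```text
t 22.9 now [ 0.5789 -0.1024  0.1509] yaw 173.36 j [ 0.67  0.68 -0.96  1.76  0.63  1.05  0.94]
[0.0002, 0.0001, -0.0004] [0.0004, 0.0047, 0.1322]
```

{"api": "servo_tool", "payload": {
  "moves": [
    [[0, 0, 0], [0, 0.0045, 0.05], 1],
    [[0, 0, 0], [0, 0.0045, 0.085], 1],
    [[0, 0, 0], [0, 0.0045, 0.105], 1],
    [[0, 0, 0], [0, 0.0045, 0.12], 1],
    [[0, 0, 0], [0, 0.0045, 0.132], 1],
    [[0, 0, 0], [0, 0.0045, 0.142], 1],
    [[0, 0, 0], [0, 0.0045, 0.152], 1],
    [[0, 0, 0], [0, 0.0045, 0.16], 1],
    [[0, 0, 0], [0, 0.0045, 0.16], 1]
  ]
}}

```text
t: 24.02
position: [0.5792, -0.1002, 0.0866]
eef_rot: [0.058, 0.998, 0.001, 0.001]
wrist_force: [0.2, 1.7, -1.9]
finger_gap: 0.0091
gripper_force: 59.8
```

```bash
python3 - <<'E'
from h import *
s=get_state();print(s['wrist_force'],s['wrist_torque'])
rows([([.579,-.1005,.080],173.5)])
E
```

```text
[ 0.23637731  1.74867325 -1.88917701] [ 0.55579046 -0.19750321 -0.03339802]
t 24.02 now [ 0.5792 -0.1002  0.0866] yaw 173.38 j [ 0.63  0.75 -0.9   1.82  0.72  0.93  0.87]
[0.0003, 0.0001, -0.0003] [0.0003, -0.0008, 0.0166]
```

The right key: it's past the ward and in the slot. I seat it deeper and start the clockwise turn.

{"api": "servo_tool", "payload": {
  "moves": [
    [[0, 0, 0], [0, 0, 0.006], 1],
    [[0, 0, 0], [0, 0, 0.0115], 1],
    [[0, 0, 0], [0, 0, 0.0115], 1],
    [[0, 0, 0.025], [0, 0, 0.0115], 1],
    [[0, 0, 0.05], [0, 0, 0.0115], 1],
    [[0, 0, 0.075], [0, 0, 0.0115], 1],
    [[0, 0, 0.1], [0, 0, 0.0115], 1],
    [[0, 0, 0.1], [0, 0, 0.0115], 1]
  ]
}}

```text
t: 25.02
position: [0.5794, -0.1003, 0.0824]
eef_rot: [0.363, 0.932, 0.001, 0.001]
wrist_force: [2.1, 4.0, -2.4]
finger_gap: 0.0093
gripper_force: 59.7
```

```bash
python3 - <<'E'
from h import *
s=get_state();print(s['wrist_force'],s['wrist_torque'],s['finger_gap'])
rows([([.579,-.1005,.082],93.5)])
E
```

```text
[ 2.14972161  3.98526829 -2.43685677] [ 1.08689393 -0.58308963  0.02458665] 0.009348242749866046
t 25.02 now [ 0.5794 -0.1003  0.0824] yaw 137.44 j [ 0.55  0.7  -0.73  1.83  0.61  0.85  0.34]
[0.0003, -0.0, 0.1221] [0.0004, -0.0011, 0.0009]
```

{"api": "servo_tool", "payload": {
  "moves": [
    [[0, 0, 0.025], [0, 0, 0], 1],
    [[0, 0, 0.05], [0, 0, 0], 1],
    [[0, 0, 0.075], [0, 0, 0], 1],
    [[0, 0, 0.1], [0, 0, 0], 1],
    [[0, 0, 0.1221], [0, 0, 0], 1],
    [[0, 0, 0.13], [0, 0, 0], 1],
    [[0, 0, 0.13], [0, 0, 0], 1]
  ]
}}

```text
t: 25.9
position: [0.579, -0.1008, 0.0822]
eef_rot: [0.702, 0.712, 0.0, 0.0]
wrist_force: [1.3, 2.6, 0.6]
finger_gap: 0.0089
gripper_force: 60.1
```

```bash
python3 - <<'E'
from h import *
s=get_state();print(s['wrist_force'],s['wrist_torque'],s['finger_gap'])
rows([([.579,-.1005,.082],85)])
E
```

```text
[1.26358275 2.56049597 0.60834796] [ 0.65718852 -0.31474851 -0.00222445] 0.008946097613097599
t 25.9 now [ 0.579  -0.1008  0.0822] yaw 90.77 j [ 0.42  0.65 -0.51  1.83  0.44  0.77 -0.31]
[0.0001, -0.0001, 0.016] [0.0008, -0.0, 0.0006]
```

{"api": "servo_tool", "payload": {
  "moves": [
    [[0, 0, 0.008], [0, 0, 0], 1],
    [[0, 0, 0.016], [0, 0, 0], 1],
    [[0, 0, 0.016], [0, 0, 0], 1]
  ]
}}

```text
t: 26.28
position: [0.5789, -0.1009, 0.0822]
eef_rot: [0.737, 0.675, 0.0, -0.0]
wrist_force: [0.2, 1.9, 0.8]
finger_gap: 0.0087
gripper_force: 60.2
```

```bash
python3 - <<'E'
from h import *
s=get_state();print(s['wrist_force'],s['wrist_torque'],s['t'])
pt,Y=cloud('top')
i,f,T=cam('top'); print(proj('top',[[.579,-.1,.07],[.579,-.055,.072]]))
save(cv2.resize(pt[190:245,300:370],None,fx=8,fy=8,interpolation=cv2.INTER_CUBIC),'t5')
E
```

```text
[0.18204181 1.94780837 0.75669019] [ 0.76484679 -0.25308462  0.09939816] 26.275
[[345.8434504  218.40104316]
 [328.25375994 218.35834648]]
```

{"api": "servo_tool", "payload": {
  "moves": [
    [[0, 0, 0.006], [0, 0, 0], 1],
    [[0, 0, 0.011], [0, 0, 0], 1],
    [[0, 0, 0.011], [0, 0, 0], 1]
  ]
}}

```text
t: 26.7
position: [0.579, -0.1008, 0.0822]
eef_rot: [0.761, 0.648, 0.0, -0.0]
wrist_force: [-0.0, 2.9, 1.8]
finger_gap: 0.0091
gripper_force: 60.4
```

```bash
python3 - <<'E'
from h import *
s=get_state();print(s['wrist_force'],s['wrist_torque'],s['t'])
rows([([.579,-.1005,.17],85),([.55,-.29,.21],130)])
E
```

```text
[-0.02119839  2.8818835   1.78923615] [ 0.66877122 -0.05899471  0.32710771] 26.7
t 26.7 now [ 0.579  -0.1008  0.0822] yaw 80.84 j [ 0.39  0.64 -0.46  1.83  0.4   0.76 -0.45]
[0.0001, -0.0001, -0.0116] [0.001, 0.0001, -0.2195]
[0.0001, -0.0001, -0.1366] [-0.4781, 0.0041, -0.3199]
```

The stop is reached: the torque rises to 0.33 N m. I ease back slightly and draw the key straight up.

{"api": "servo_tool", "payload": {
  "moves": [
    [[0, 0, -0.01], [0, 0, 0], 1],
    [[0, 0, -0.01], [0, 0, 0], 1],
    [[0, 0, -0.01], [0, 0, -0.05], 1],
    [[0, 0, -0.01], [0, 0, -0.12], 1],
    [[0, 0, -0.01], [0, 0, -0.25], 1],
    [[0, 0, -0.01], [0, 0, -0.3199], 1],
    [[0, 0, -0.01], [0, 0, -0.3199], 1]
  ]
}}

```text
t: 27.58
position: [0.5797, -0.1018, 0.2121]
eef_rot: [0.741, 0.671, 0.001, 0.002]
wrist_force: [-0.2, 0.2, -2.0]
finger_gap: 0.0093
gripper_force: 60.0
```

```bash
python3 - <<'E'
from h import *
s=get_state();print(s['wrist_force'],s['wrist_torque'],s['finger_gap'])
rows([([.47,-.30,.21],130),([.47,-.30,.21],176.5),([.47,-.30,.062],176.5)])
E
```

```text
[-0.17538303  0.17403234 -2.00048371] [-0.011618    0.01102238  0.04410176] 0.009293881108254971
t 27.57 now [ 0.5797 -0.1018  0.2121] yaw 84.29 j [ 0.45  0.5  -0.55  1.69  0.3   1.03 -0.3 ]
[0.0006, 0.0003, -0.127] [-0.5203, -0.2236, 0.0045]
[0.0005, 0.0006, -0.2561] [-0.5203, -0.2236, 0.0045]
[0.0005, 0.0006, -0.2561] [-0.5203, -0.2252, 0.3745]
```

{"api": "servo_tool", "payload": {
  "moves": [
    [[0, 0, -0.025], [-0.1, -0.04, 0], 1],
    [[0, 0, -0.05], [-0.2, -0.08, 0], 1],
    [[0, 0, -0.08], [-0.3, -0.13, 0], 1],
    [[0, 0, -0.11], [-0.42, -0.18, 0], 1],
    [[0, 0, -0.127], [-0.5203, -0.2236, 0], 1],
    [[0, 0, -0.16], [-0.5203, -0.2236, 0], 1],
    [[0, 0, -0.19], [-0.5203, -0.2236, 0], 1],
    [[0, 0, -0.22], [-0.5203, -0.2236, 0], 1],
    [[0, 0, -0.2561], [-0.5203, -0.2236, 0.05], 1],
    [[0, 0, -0.2561], [-0.5203, -0.2236, 0.05], 1]
  ]
}}

```text
t: 28.82
position: [0.4677, -0.2996, 0.1871]
eef_rot: [0.028, 1.0, 0.001, -0.002]
wrist_force: [0.2, 0.4, 1.0]
finger_gap: 0.0093
gripper_force: 60.0
```

```bash
python3 - <<'E'
from h import *
p,Y=cloud('top'); save(cv2.resize(p[165:265,245:365],None,fx=5,fy=5,interpolation=cv2.INTER_CUBIC),'t6')
rows([([.47,-.30,.060],176.5)])
E
```

```text
t 28.88 now [ 0.4681 -0.2997  0.1876] yaw 176.84 j [ 1.1   0.59 -0.97  1.79  0.55  1.06  1.44]
[0.0004, -0.0004, 0.001] [-0.0055, -0.0013, 0.3191]
```

View pics/t6.png

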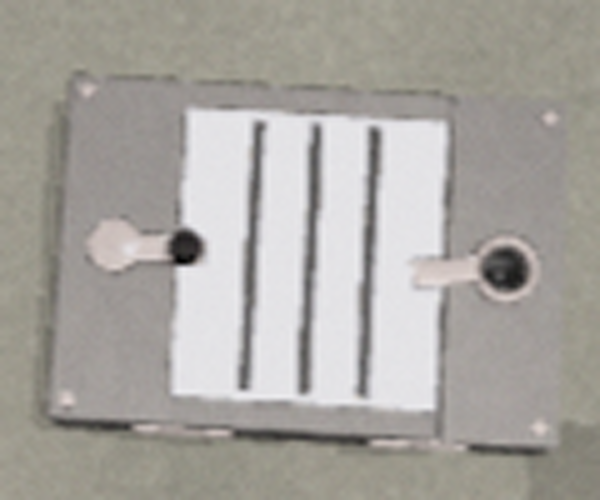

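Both arms now lie across the lid: the turnbutton knob is at (185,246) and the latch arm end at (415,272). Next I lay the key in the tray.

{"api": "servo_tool", "payload": {
  "moves": [
    [[0, 0, 0], [-0.0055, 0, 0.15], 1],
    [[0, 0, 0], [-0.0055, 0, 0.27], 1],
    [[0, 0, 0], [-0.0055, 0, 0.322], 1],
    [[0, 0, 0], [-0.0055, 0, 0.322], 1],
    [[0, 0, 0], [-0.0055, 0, 0.322], 1]
  ]
}}

```text
t: 29.5
position: [0.4731, -0.2996, 0.0625]
eef_rot: [0.03, 1.0, 0.0, 0.001]
wrist_force: [0.3, 0.2, 0.1]
finger_gap: 0.0091
gripper_force: 60.0
```

{"api": "servo_tool", "payload": {
  "moves": [
    [[0, 0, 0], [0, 0, 0.004], 1],
    [[0, 0, 0], [0, 0, 0.004], 0.2],
    [[0, 0, 0], [0, 0, 0.004], 0.1],
    [[0, 0, 0], [0, -0.06, 0], 0.1],
    [[0, 0, 0], [0, -0.12, 0], 0.1],
    [[0, 0, 0], [0, -0.18, -0.03], 0.1],
    [[0, 0, 0], [0, -0.1, -0.2], -0.2],
    [[0, 0, 0], [0, 0, -0.4], -0.2],
    [[0, 0, 0], [-0.1, 0.1, -0.45], -0.2],
    [[0, 0, 0], [-0.1, 0.1, -0.45], -0.2]
  ]
}}

```text
t: 30.75
position: [0.5164, -0.2593, 0.2442]
eef_rot: [0.028, 1.0, 0.0, 0.003]
wrist_force: [0.3, 0.4, -0.6]
finger_gap: 0.0514
gripper_force: 0.0
```

```bash
python3 - <<'E'
from h import *
s=get_state();print(s['t'],np.round(s['position'],3),s['wrist_force'])
pt,Y=cloud('top');p,X=cloud('wrist')
save(np.hstack([cv2.resize(pt,(480,360)),cv2.resize(p[0:360],(320,206)) if 0 else cv2.copyMakeBorder(cv2.resize(p,(320,240)),0,120,0,0,0)]),'t7')
E
```

```text
30.75 [ 0.516 -0.259  0.244] [ 0.31461517  0.40660134 -0.61048608]
```

View pics/t7.png

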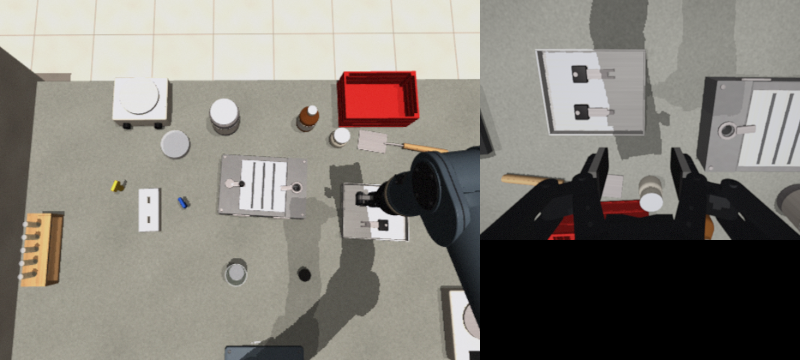

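Both keys lie flat in the tray (right panel (593,74) and (593,112)), the dish and jar haven't moved, and both fasteners are across the lid.

```bash
python3 -c "
from workcell import *
print(close_job())"
```

```text
the job is handed in; nothing more can be done
None
```

I handed the job in at about 31 s: the turnbutton is across the lid, the fork key turned the latch to its stop across the lid, both keys lie flat in the tray, and the dish and jar show no movement in the final picture.

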